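# Set and lock a tripod leg in the vise

### The job

Set the tripod leg held in the bench vise like the finished leg in the green tray: slide its upper tube up until the lower rim of the black clamp collar meets the upper edge of the same coloured ring (yellow or blue) as on that leg, and while holding it there squeeze the red cam lever flat against the collar. Raised, the tube slides back down if let go, so do not release it, and finish still gripping the collar with the lever squeezed shut. Leave the other things on the bench where they are.

Things in the scene. Friction and masses are not known exactly. Their poses are not given: they have to be found in the camera images.
- vise: Blue bench vise, fixed, jaw tops 136 mm high, clamping a tripod leg by its lower section (18 mm aluminium tube). Origin: centre of the underside; z up. The leg rises to its +x at 30 deg above horizontal, direction (0.866, 0, 0.5) in this frame; its axis passes 118 mm above the origin. Jaws reach 38 mm to +x. The screw handle points to +y.
- collar_rim (a point): Centre of the lower rim of the black clamp collar on the leg's sliding upper tube, on the leg's axis; x points up along the leg, y as the vise's y, z square to the leg, up. The collar is 44 mm long (x 0 to 44) and 28 mm wide and high (y, z -14 to 14); above it a grey tube, 25 mm dia., 165 mm long.
- lever_tip (a point): Outer face of the free end of the red cam lever, on the collar's -y side: a plate 28 mm wide along the leg (collar x 8 to 36) that stands up 33 mm from a hinge pin parallel to the leg, 15 mm to -y of the leg's axis and 9 mm below it. Closed it lies along the collar's -y face, the tip 26 mm from the leg's axis in y and 21 mm above it; open it leans out to -y.
- upper_tube (a joint): How far the upper tube with its collar is slid up, m: 0 down on the stop, 0.115 upper end. Rim at the upper edge of the yellow ring: 0.040, of the blue ring: 0.080 (rings 10 mm wide, round the lower tube, hidden at first). About 0.37 kg; slides down by itself while the lever is open; the closed lever clamps it.
- cam_lever (a joint): Cam lever angle, rad: 0 closed flat on the collar, up to 0.8 open. A stiff hinge: stays where it is left; 8 N at the tip does not move it, about 12 N swings it shut. The leg itself does not give sideways, so a gripper that squeezes it shut has to follow the lever across towards +y of the vise.
- green_tray: Green kit tray, 540 x 160 x 24 mm, fixed; origin: centre of its underside. The finished leg lying in it is the one to match.
- grey_tray: Grey kit tray of the same size, fixed, with a leg of another tripod; origin: centre of its underside.
- leg_yellow: Finished loose leg, about 430 mm long, locked with the collar's rim at the upper edge of the yellow ring (the blue one is covered). Lies in one of the trays, foot to +x. Origin: under the middle of its collar.
- leg_blue: Finished loose leg, about 470 mm long, locked with the collar's rim at the upper edge of the blue ring; its yellow ring shows 40 mm nearer the foot. Lies in the other tray, foot to +x. Origin: under the middle of its collar.

How it is judged (in metres and radians):
On the way, in this order (a step that is already met when the one before it is completed fails the run):
1. the tube is held at the right ring with the lever still open (((horizontal distance between leg_yellow and green_tray below 0.15 m and value of joint upper_tube between 0.035 and 0.045 m) or (horizontal distance between leg_blue and green_tray below 0.15 m and value of joint upper_tube between 0.075 and 0.085 m)) and value of joint cam_lever above 0.25 rad and contact force between the fingers and upper_tube above 1 N), for 0.15 s.
2. the lever is squeezed shut with the tube still held at that ring (((horizontal distance between leg_yellow and green_tray below 0.15 m and value of joint upper_tube between 0.035 and 0.045 m) or (horizontal distance between leg_blue and green_tray below 0.15 m and value of joint upper_tube between 0.075 and 0.085 m)) and value of joint cam_lever below 0.1 rad and contact force between the fingers and upper_tube above 4 N), for 0.3 s.
At the end, for the whole second after the job is handed in: Collar rim within 5 mm of the upper edge of the ring matched on the leg in the green tray (yellow 0.040, blue 0.080), lever below 0.1 rad, tube still, and the fingers still pinch lever and collar (over 2 N on the lever, over 4 N on the leg in all) (all of step 2 and contact force between the fingers and cam_lever above 2 N and velocity of joint upper_tube between -0.01 and 0.01 m/s); the arm keeps its last pose, push and grip.
It fails at once if the raised tube is let go (value of joint upper_tube above 0.015 m and contact force between the fingers and upper_tube below 0.2 N).
It fails at once if a finished leg, a tool or other loose thing on the bench is moved (distance of any of leg_yellow, leg_blue, wrench, screwdriver, tape, line_laser, grease_tin, screw_box from where it was at the start of the episode above 0.02 m).
It also fails if it takes over 42 s, if anything falls off the work surface, if the arm or the gripper's body presses on something with over 40 N, if the wrist force passes 120 N, or if a joint passes its speed limit or range.

### The arm

A 7-joint arm with a two-finger parallel gripper is mounted at the origin on the work surface. World frame = base frame: x ahead of the robot, y to its left, z up, the work surface at z = 0. Lengths are in m, angles in degrees, forces in N, time in s.
With the tool pointing down it reaches from about 0.4 to 0.9 m from the base axis. Payload 5.6 kg.
Tool frame: the origin (TCP) lies at the very end of the fingers, on their centre line; the grasp point (between the pads) lies 19 mm behind it; z points along the fingers, y is the line along which they close (so a half turn about z gives the same grasp; the last joint's range is limited). The gripper opens to 92 mm and grips with 3 to 60 N. Pads are 20 mm wide; open, the fingers measure 128 mm over their backs; the gripper's body (75 mm by 189 mm) begins 69 mm behind the grasp point.
Start: joints at [70.015, 26.786, -0.665, 91.828, 0.344, 61.387, -3.226], TCP at [0.196, -0.62, 0.215] pointing down, gripper open.
Joint ranges: [-144.91, 144.91], [-17.63, 115.5], [-89.93, 88.59], [15.96, 139.68], [-74.01, 254.01], [8.47, 105.57], [-167.45, 167.45]. Speed limits (degrees/s): [147.25, 147.25, 180, 180, 180, 180, 180].

### API

Orientations are given as a 3x3 rotation matrix whose columns are the frame's x, y, z axes.
In Python, from rig import read_state, read_camera, finish_job gives the robot as it stands.
- The arm moves only by the tool move_arm, never from a script. Its argument "deltas" is a list of rows, each a list of 3 entries, a list of its own where there are three numbers: the shift along the tool's x, y, z in mm, then the turn, a rotation vector about the tool's x, y, z in degrees, then the closure in counts, from 0 (fully open) to 255 (shut). In form: [[[x, y, z], [wx, wy, wz], claw], ...]. A call has 1 to 10 rows; each row is the pose to reach, as a shift and turn from the pose commanded when the call began, along the tool's axes at that moment; what a row does not reach only later rows make up. A row lasts 1/8 s, in which the tool goes at most 62.5 mm and 10.7 degrees, less where a joint would pass 70% of its speed; a pose out of reach is approached as far as the arm can. A call with a gripper value outside its range is refused whole. The fingers move at their own pace and stop on an object; "grip_force" is the grip in N (left out, the last holds). Time passes only in rows, so rows that repeat a pose let the fingers close. It gives the time, the measured TCP pose, the force, the opening and the grip force at its end, in the units of the state.
- read_state(): the state, without advancing time (a new reading comes with each control period).
- read_camera(name): name is "side" or "top" or "wrist"; returns a dict with "frame" (400x640x3 uint8, blue, green, red), "fx", "fy", "cx", "cy" (pixels), "k1" (the pictures are not rectified: a ray, as slopes to the right and down, at radius r is drawn at 1 + k1 r^2 times it, then the intrinsics apply), "cam_to_world" (4x4, takes a point from camera to world coordinates). Camera axes: x right, y up, looking along -z (the intrinsics and any distortion apply to the point x, -y, -z); pixel columns grow to the right and rows downward; lengths in m; the calibration is good to about 2 mm. A picture is of the moment at which its call begins. There is no depth.
- finish_job(): hands the job in; it is judged then, once.
The state is a dict: "clock": time; "qpos": joint angles; "qvel": joint speeds; "joint_torque": joint torques, N m; "eef_pos": TCP position; "ee_rot": TCP orientation; "force": force on the tool from outside, world axes, zero at the start; "torque": the same for the moment, N m; "gripper_width": opening from 0.0 (shut) to 1.0 (fully open); "gripper_force": force on a finger pad.
Only numpy, scipy, OpenCV 4.12 (cv2) and the standard library are available. Lean on these libraries where they do the work, as an engineer would, in place of code of your own. Each camera call takes 0.05 s, during which the arm holds its last target. There are 200 camera calls.

## Working session

There is one attempt and no reset: what is moved stays moved. The work goes in short steps, Python scripts to look and compute and a tool call to move; the robot and the scene stay as the last step left them, time stands still between calls to the robot, and variables do not carry over. Pictures are saved under pics/ and viewed, at most 10 in all, crops included, and the job is handed in when it is done.

Besides the shell and the picture viewer there is one more tool, called after "Call:" as a command line: name --argument value ..., lists and objects as JSON in quotes. move_arm: Moves the arm, as the interface text tells. Its arguments: {"type":"object","properties":{"deltas":{"type":"array","items":{"type":"array"}},"grip_force":{"type":"number"}},"required":["deltas"]}

```bash
mkdir -p pics; cat > h.py <<'E'
import numpy as np,cv2,json
from rig import *
def snap(n,f):
    c=read_camera(n); cv2.imwrite(f,c["frame"]); json.dump({k:(np.array(v).tolist()) for k,v in c.items() if k!="frame"},open(f+".json","w")); return c
def load(f): 
    c=json.load(open(f+".json")); c["cam_to_world"]=np.array(c["cam_to_world"]); return c
def ray(c,u,v):
    K=np.array([[c["fx"],0,c["cx"]],[0,c["fy"],c["cy"]],[0,0,1.]])
    # r_d = r(1+k1 r^2)
    d=np.array([(u-c["cx"])/c["fx"],(v-c["cy"])/c["fy"]]);p=d.copy()
    for _ in range(50): p=d/(1+c["k1"]*(p@p))
    M=c["cam_to_world"];w=M[:3,:3]@np.array([p[0],-p[1],-1]);return M[:3,3],w/np.linalg.norm(w)
def atz(c,u,v,z):
    o,w=ray(c,u,v);return o+w*(z-o[2])/w[2]
def proj(c,P):
    M=c["cam_to_world"];q=M[:3,:3].T@(np.array(P)-M[:3,3]);p=np.array([q[0],-q[1]])/-q[2];p=p*(1+c["k1"]*(p@p))
    return np.array([c["fx"]*p[0]+c["cx"],c["fy"]*p[1]+c["cy"]])
def tri(obs):
    A=np.zeros((3,3));b=np.zeros(3)
    for c,u,v in obs:
        o,w=ray(c,u,v);Q=np.eye(3)-np.outer(w,w);A+=Q;b+=Q@o
    return np.linalg.solve(A,b)
E
python3 - <<'E'
from h import *
for n in("side","top"):
    c=snap(n,f"pics/{n}0.png");print(n,c["fx"],c["k1"],np.round(c["cam_to_world"],3).tolist())
a=cv2.imread("pics/side0.png");b=cv2.imread("pics/top0.png")
print(read_state())
E
```

```text
side 448.1445143167385 -0.033247858530599195 [[-0.894, 0.294, -0.337, -0.013], [-0.447, -0.573, 0.687, 1.078], [0.009, 0.765, 0.644, 1.136], [0.0, 0.0, 0.0, 1.0]]
top 467.4104504798902 -0.013407756542919473 [[0.048, 0.971, -0.235, 0.21], [-0.999, 0.045, -0.016, -0.023], [-0.005, 0.235, 0.972, 1.516], [0.0, 0.0, 0.0, 1.0]]
{'clock': 0.1, 'qpos': array([70.01353131, 26.83314991, -0.6654594 , 91.87600403,  0.34525062,
       61.38636815, -3.22548017]), 'qvel': array([ 0.02087408,  0.06041821, -0.0255237 , -0.11244872, -0.00302861,
        0.02339493, -0.04120984]), 'joint_torque': array([ 1.29950822e-03, -5.21645987e+01, -1.24864723e-02, -2.44366211e+01,
       -5.68749919e-02,  1.41170510e-02,  9.25093559e-05]), 'eef_pos': array([ 0.19547928, -0.61935043,  0.21370815]), 'ee_rot': array([[ 9.53608550e-01,  3.01048753e-01, -6.18015802e-04],
       [ 3.01049357e-01, -9.53607361e-01,  1.51157459e-03],
       [-1.34286772e-04, -1.62750372e-03, -9.99998667e-01]]), 'force': array([ 0.88325186, -0.37295029,  0.96383116]), 'torque': array([-0.00700347, -0.0288225 , -0.01931156]), 'gripper_force': 0.0, 'gripper_width': 1.002672527039794}
```

View pics/side0.png

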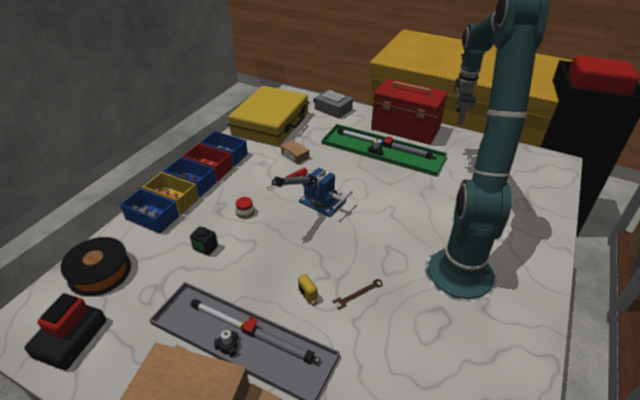

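View pics/top0.png

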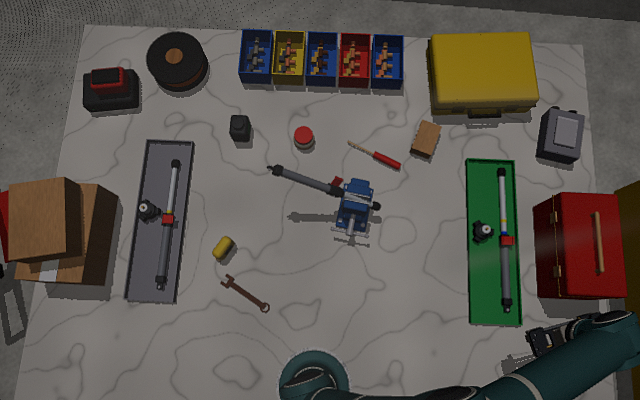

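```bash
python3 - <<'E'
from h import *
a=cv2.imread("pics/side0.png");b=cv2.imread("pics/top0.png")
r=lambda i,x,y,w,h,s:cv2.resize(i[y:y+h,x:x+w],None,fx=s,fy=s,interpolation=cv2.INTER_CUBIC)
L=np.vstack([r(b,260,150,130,100,4.0)[:, :520],np.zeros((10,520,3),np.uint8)])
R=r(b,470,160,50,100,4.0)
top=np.hstack([r(b,260,155,130,70,4.),r(b,470,185,65,70,4.)])
bot=np.hstack([r(a,260,160,100,70,4.),r(a,340,120,95,70,4.)])
cv2.imwrite("pics/c1.png",np.vstack([top,bot]))
E
```

```text
(no output)
```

View pics/c1.png

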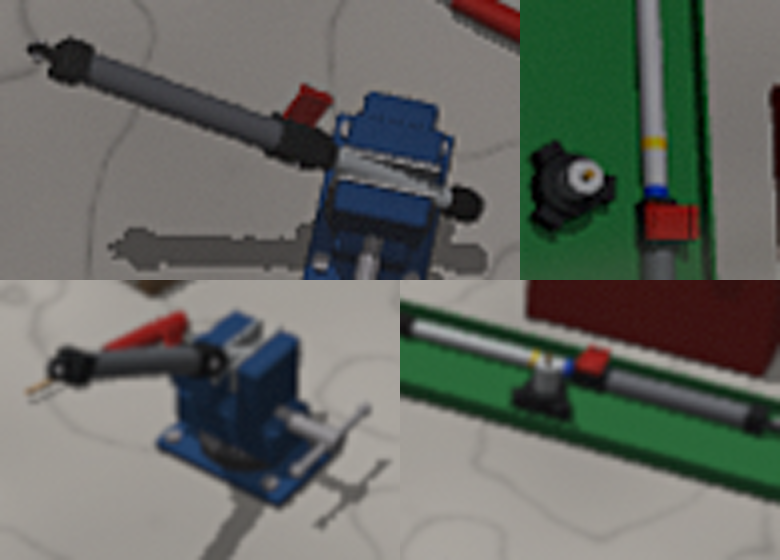

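```bash
cat > fit.py <<'E'
from h import *
from scipy.optimize import least_squares
T=load("pics/top0.png");S=load("pics/side0.png")
obs=[(T,(342.5,193.),'rim'),(T,(282,171.),'top'),(S,(283.8,181.2),'top'),(S,(314.5,180.),'rim')]
def frame(p):
    c,s=np.cos(p[2]),np.sin(p[2]);R=np.array([[c,-s,0],[s,c,0],[0,0,1]])
    d=R@[.866,0,.5];y=R[:,1];z=np.cross(d,y);return R,d,y,z,np.array([p[0],p[1],.118])+d*p[3]
def res(p):
    R,d,y,z,r=frame(p)
    return np.concatenate([proj(c,r+d*(0 if n=='rim' else .209))-uv for c,uv,n in obs])
f=least_squares(res,[.5,0,1.7,.06])
if __name__=="__main__":
    print(f.x,np.degrees(f.x[2]),np.round(f.fun,1)); R,d,y,z,r=frame(f.x);print("rim",r,"d",d,"y",y)
    # lever tip at several angles
    for a in(0,.2,.4,.6,.8):
        l0=np.array([-11,30.])  # closed: from hinge (-15,-9) to (-26,21)
        q=np.array([[np.cos(a),-np.sin(a)],[np.sin(a),np.cos(a)]])@l0+[-15,-9]
        P=r+d*.022+y*q[0]/1e3+z*q[1]/1e3; print(a,q.round(1),proj(T,P).round(1),proj(S,P).round(1))
    for P in([0,0,.0],[0,0,.136],[.038,0,.136]): Q=R@P+[f.x[0],f.x[1],0];print(P,Q.round(3),proj(T,Q).round(1),proj(S,Q).round(1))
E
python3 fit.py
```

```text
[ 0.56723196 -0.10718157  1.42695675  0.0517009 ] 81.75859942462614 [ 0.8  0.8 -0.   1.8 -2.5  0.1 -0.4 -1.1]
rim [ 0.5736499  -0.06287096  0.14385045] d [0.12413598 0.85705674 0.5       ] y [-0.98967291  0.14334409  0.        ]
0 [-26.  21.] [342.5 182.5] [306.8 171.1]
0.2 [-31.7  18.2] [342.3 180.9] [305.3 171.3]
0.4 [-36.8  14.3] [341.9 179.5] [303.8 171.8]
0.6 [-41.    9.5] [341.4 178.4] [302.5 172.7]
0.8 [-44.2   4. ] [340.6 177.7] [301.4 173.8]
[0, 0, 0.0] [ 0.567 -0.107  0.   ] [354.9 207.3] [320.8 202.5]
[0, 0, 0.136] [ 0.567 -0.107  0.136] [357.7 197.1] [321.1 174.6]
[0.038, 0, 0.136] [ 0.573 -0.07   0.136] [345.4 194.9] [315.1 179.7]
```

```bash
cat > go.py <<'E'
from fit import *
from scipy.spatial.transform import Rotation as Ro
def target(cx,cy,cz,p=None):
    R,d,y,z,r=frame(f.x if p is None else p)
    return r+d*cx+y*cy+z*cz,np.column_stack([d,-y,-z])
def delta(P,M):
    s=read_state();E=s["ee_rot"]
    return np.round(E.T@(P-s["eef_pos"])*1e3,1),np.round(np.degrees(Ro.from_matrix(E.T@M).as_rotvec()),1)
E
python3 - <<'E'
from go import *
P,M=target(.022,-.0145,.1);print(P,delta(P,M))
print(delta(np.array([.45,-.35,.4]),M))
E
```

```text
[ 0.58356395 -0.09557785  0.24145045] (array([ 527.8, -382.7,  -27.2]), array([ 16.7,  26.7, -62.7]))
(array([ 323.8, -180.5, -186. ]), array([ 16.7,  26.7, -62.7]))
```

Call:
move_arm --deltas '[[[0,0,-60],[0,0,0],0],[[20,-10,-120],[0,0,-6],0],[[60,-35,-170],[3,5,-14],0],[[110,-70,-180],[5,8,-23],0],[[165,-105,-180],[7,11,-31],0],[[215,-145,-180],[9,14,-39],0],[[265,-185,-180],[11,18,-46],0],[[315,-220,-180],[13,21,-53],0],[[365,-260,-170],[15,24,-59],0],[[415,-300,-160],[16.7,26.7,-62.7],0]]' --grip_force 6

```text
clock: 1.35
eef_pos: [0.4941, -0.219, 0.3762]
ee_rot: [[0.122, 0.99, 0.072], [0.857, -0.142, 0.495], [0.5, 0.001, -0.866]]
force: [0.5, -0.2, -0.5]
gripper_width: 1.003
gripper_force: 0.0
```

```bash
python3 - <<'E'
from go import *
P,M=target(.022,-.0145,.1);print(delta(P,M)); print(read_state()["qpos"].round(1))
E
```

```text
(array([ 49.4,  70.9, 184.2]), array([0. , 0. , 0.1]))
[ 55.2  19.6 -25.3  88.8 -19.4  85.6  25.9]
```

Call:
move_arm --deltas '[[[25,35,40],[0,0,0],0],[[50,71,80],[0,0,0],0],[[50,71,120],[0,0,0],0],[[50,71,140],[0,0,0],0],[[50,71,140],[0,0,0],0]]'

```text
clock: 1.98
eef_pos: [0.579, -0.1175, 0.2788]
ee_rot: [[0.124, 0.99, 0.069], [0.857, -0.142, 0.495], [0.5, -0.003, -0.866]]
force: [-0.5, 0.3, 0.6]
gripper_width: 1.001
gripper_force: 0.0
```

```bash
python3 - <<'E'
from go import *
c=snap("wrist","pics/w1.png");t=snap("top","pics/top1.png");s=snap("side","pics/side1.png")
R,d,y,z,r=frame(f.x)
for n,P in [("rim",r),("top",r+d*.209),("collar top",r+d*.044)]: print(n,proj(c,P).round(1))
print(read_state()["qpos"].round(1),delta(*target(.022,-.0145,.1)),c["cam_to_world"].round(3).tolist())
cr=s["frame"][140:230,250:350];cv2.imwrite("pics/s1.png",cv2.resize(cr,None,fx=5,fy=5,interpolation=cv2.INTER_CUBIC))
E
```

```text
rim [307.3 209.5]
top [305.3   5.1]
collar top [306.9 171.4]
[ 44.5  26.1 -27.9  93.  -18.6  70.1  17.5] (array([ 1.4, -0.4, 46.5]), array([ 0.1,  0.1, -0. ])) [[0.99, 0.138, -0.034, 0.576], [-0.142, 0.954, -0.266, -0.142], [-0.004, 0.268, 0.963, 0.46], [0.0, 0.0, 0.0, 1.0]]
```

View pics/w1.png

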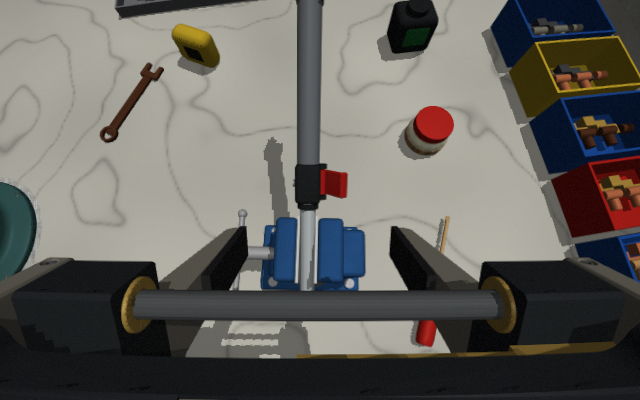

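```bash
python3 - <<'E'
from go import *
a=cv2.imread("pics/w1.png")[145:225,270:370];cv2.imwrite("pics/w1c.png",cv2.resize(a,None,fx=7,fy=7,interpolation=cv2.INTER_CUBIC))
E
```

```text
(no output)
```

View pics/w1c.png

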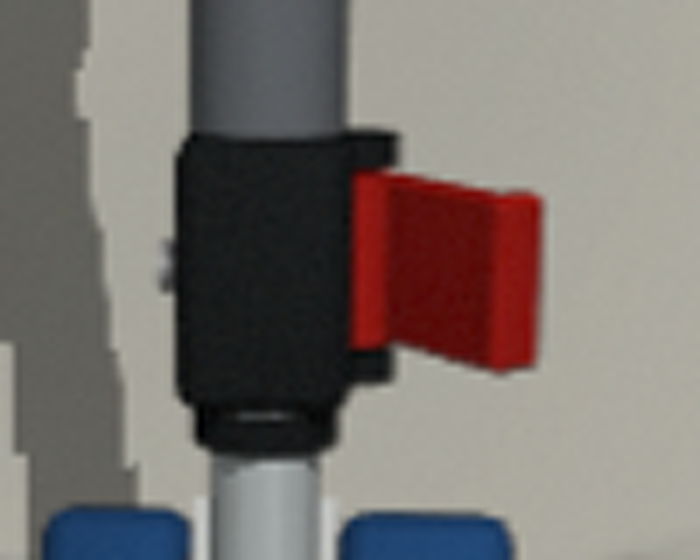

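```bash
python3 - <<'E'
from go import *
c=load("pics/w1.png");R,d,y,z,r=frame(f.x)
for x,yy,zz in[(0,0,14),(0,0,9),(44,0,14),(44,14,14),(44,-14,14),(0,14,14),(0,-14,14),(22,-44.2,4),(22,-41,9.5),(22,-36.8,14.3),(8,-41,9.5),(36,-41,9.5),(8,-15,-9)]:
    q=proj(c,r+(d*x+y*yy+z*zz)/1e3); print((x,yy,zz),((q-[270,145])*7).round(0))
E
```

```text
(0, 0, 14) [257. 476.]
(0, 0, 9) [259. 467.]
(44, 0, 14) [254. 199.]
(44, 14, 14) [162. 199.]
(44, -14, 14) [346. 199.]
(0, 14, 14) [168. 476.]
(0, -14, 14) [346. 476.]
(22, -44.2, 4) [536. 326.]
(22, -41, 9.5) [519. 334.]
(22, -36.8, 14.3) [494. 340.]
(8, -41, 9.5) [517. 420.]
(36, -41, 9.5) [521. 245.]
(8, -15, -9) [352. 391.]
```

Call:
move_arm --deltas '[[[10.5,1,40],[0,0,0],0],[[10.5,1,80],[0,0,0],0],[[10.5,1,115],[0,0,0],0],[[10.5,1,140],[0,0,0],0],[[10.5,1,158],[0,0,0],0],[[10.5,1,158],[0,0,0],0],[[10.5,1,158],[0,0,0],50],[[10.5,1,158],[0,0,0],60]]' --grip_force 6

```text
clock: 3.12
eef_pos: [0.5943, -0.0329, 0.1495]
ee_rot: [[0.124, 0.989, 0.074], [0.858, -0.145, 0.492], [0.498, 0.002, -0.867]]
force: [-0.2, 0.6, 0.4]
gripper_width: 0.804
gripper_force: 0.0
```

```bash
python3 - <<'E'
from go import *
c=snap("wrist","pics/w2.png")
s=read_state();print(s["force"],s["gripper_width"],delta(*target(.031,-.016,-.012)))
a=c["frame"][100:360,170:470];cv2.imwrite("pics/w2c.png",cv2.resize(a,None,fx=2.2,fy=2.2,interpolation=cv2.INTER_CUBIC))
E
```

```text
[-0.627215   -0.8091019  -0.15451697] 0.77122826415048 (array([-0.2,  0. ,  0.4]), array([ 0.1,  0.1, -0. ]))
```

View pics/w2c.png

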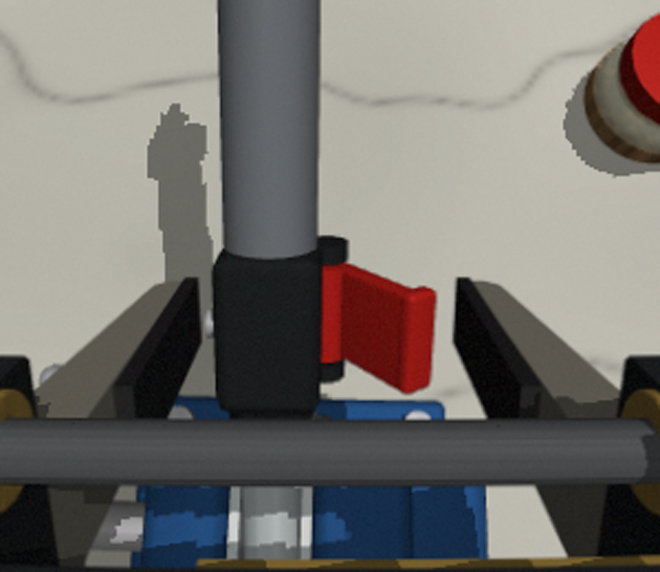

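Call:
move_arm --deltas '[[[0,0,0],[0,0,0],85],[[0,0,0],[0,0,0],105],[[0,0,0],[0,0,0],120],[[0,0,0],[0,0,0],120],[[0,0,0],[0,0,0],120]]' --grip_force 6

```text
clock: 3.8
eef_pos: [0.5937, -0.0322, 0.1488]
ee_rot: [[0.124, 0.99, 0.073], [0.858, -0.144, 0.493], [0.498, 0.001, -0.867]]
force: [-1.4, -1.4, 5.0]
gripper_width: 0.626
gripper_force: 6.0
```

```bash
python3 - <<'E'
from go import *
s=read_state();E=s["ee_rot"];print("tool force",E.T@s["force"],s["gripper_width"],s["gripper_force"])
E
```

```text
tool force [ 1.12743268 -1.15472111 -5.14580946] 0.6263483294229361 5.999603681266308
```

Call:
move_arm --deltas '[[[2,0,0],[0,0,0],120],[[6,0,0],[0,0,0],120],[[11,0,0],[0,0,0],120],[[16,0,0],[0,0,0],120],[[21,0,0],[0,0,0],120],[[25,0,0],[0,0,0],120],[[25,0,0],[0,0,0],120]]' --grip_force 6

```text
clock: 4.68
eef_pos: [0.5973, -0.0102, 0.1616]
ee_rot: [[0.124, 0.99, 0.073], [0.858, -0.144, 0.493], [0.499, 0.002, -0.867]]
force: [-0.3, -4.6, 6.0]
gripper_width: 0.628
gripper_force: 6.0
```

```bash
python3 - <<'E'
from go import *
s=read_state();E=s["ee_rot"];print("tool force",E.T@s["force"],s["gripper_width"],s["gripper_force"])
c=snap("wrist","pics/w3.png")
a=c["frame"][100:360,170:470];cv2.imwrite("pics/w3c.png",cv2.resize(a,None,fx=2.2,fy=2.2,interpolation=cv2.INTER_CUBIC))
E
```

```text
tool force [-1.0208869   0.33408549 -7.46589967] 0.6284906430908305 6.000664383172989
```

View pics/w3c.png

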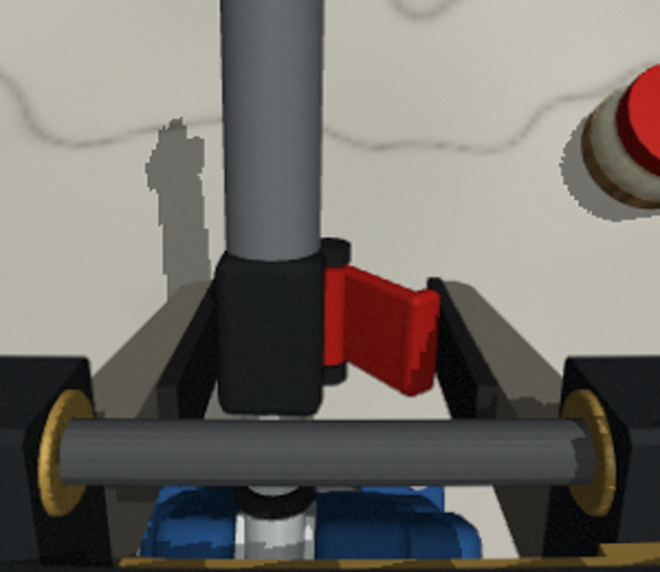

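Call:
move_arm --deltas '[[[4,0,-0.5],[0,0,0],120],[[10,0,-1],[0,0,0],120],[[17,0,-1],[0,0,0],120],[[24,0,-1],[0,0,0],120],[[31,0,-1],[0,0,0],120],[[38,0,-1],[0,0,0],120],[[45,0,-1],[0,0,0],120],[[51,0,-1],[0,0,0],120],[[55,0,-1],[0,0,0],120],[[55,0,-1],[0,0,0],120]]' --grip_force 6

```text
clock: 5.98
eef_pos: [0.605, 0.0373, 0.1896]
ee_rot: [[0.123, 0.989, 0.075], [0.858, -0.145, 0.494], [0.499, 0.004, -0.866]]
force: [7.4, -0.6, -3.1]
gripper_width: 0.624
gripper_force: 6.0
```

```bash
python3 - <<'E'
from go import *
s=read_state();E=s["ee_rot"];print("tool force",E.T@s["force"],s["gripper_width"],s["gripper_force"])
print("slid",E.T@(s["eef_pos"]-[.5937,-.0322,.1488]),s["qpos"].round(1))
c=snap("wrist","pics/w4.png");t=snap("top","pics/top4.png");sd=snap("side","pics/side4.png")["frame"]
r=lambda i,x,y,w,h,s:cv2.resize(i[y:y+h,x:x+w],None,fx=s,fy=s,interpolation=cv2.INTER_CUBIC)
A=r(c["frame"],230,100,190,290,2.)
B=np.vstack([r(t["frame"],280,150,80,58,5.),r(sd,275,150,80,58,5.)])
cv2.imwrite("pics/m4.png",np.hstack([A,B]))
E
```

```text
tool force [-1.16192334  7.39916068  2.91299055] 0.6241148780531536 6.022883467376232
slid [ 0.0813975   0.0013091  -0.00023758] [ 32.1  29.7 -30.5 101.8 -19.6  51.8   9.2]
```

View pics/m4.png

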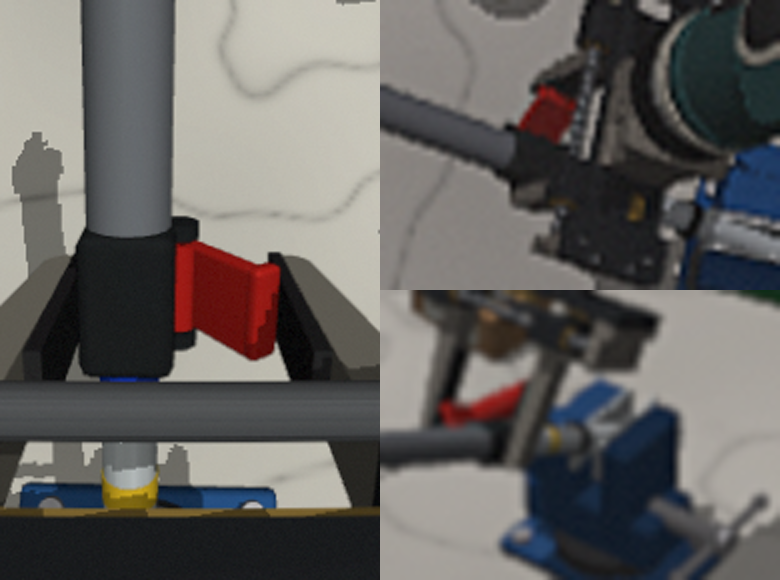

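```bash
python3 - <<'E'
from go import *
c=load("pics/w4.png");s=read_state();E=s["ee_rot"]
# leg frame from tool pose: axis 12 mm above TCP along -z tool, offset in y
def hit(u,v,zz):  # intersect with plane at leg z=zz, return tool-x coordinate (mm)
    o,w=ray(c,u,v);o=E.T@(o-s["eef_pos"]);w=E.T@w;k=(-.012-zz-o[2])/w[2];return ((o+k*w)*1e3).round(1)
print("collar top edge",hit(294,100+235/2,.0125),"rim",hit(294,100+376/2,.014),"yellow top",hit(295,100+477/2,.0093),hit(295,100+483/2,.0093))
E
```

```text
collar top edge [ 23.1 -12.9 -24.5] rim [-18.6 -13.7 -26. ] yellow top [-57.1 -14.4 -21.3] [-59.4 -14.5 -21.3]
```

Call:
move_arm --deltas '[[[0,0,0],[0,0,0],255],[[0,0,0],[0,0,0],255],[[0,-1,0],[0,0,0],255],[[0,-2,0],[0,0,0],255]]' --grip_force 22

```text
clock: 6.62
eef_pos: [0.6044, 0.0368, 0.1899]
ee_rot: [[0.124, 0.989, 0.079], [0.858, -0.147, 0.493], [0.499, 0.006, -0.867]]
force: [9.1, -2.1, -2.5]
gripper_width: 0.611
gripper_force: 22.0
```

```bash
cat > st.py <<'E'
from go import *
s=read_state();E=s["ee_rot"];print("tool force",E.T@s["force"],s["gripper_width"]*92,s["gripper_force"])
print("slid",1e3*E.T@(s["eef_pos"]-[.5937,-.0322,.1488]))
E
python3 st.py
```

```text
tool force [-1.96297906  9.31572605  1.85990793] 56.252283687307866 22.004796713590622
slid [80.98180949  0.6896851  -0.79368713]
```

Call:
move_arm --deltas '[[[0,-1,0],[0,0,0],255],[[0,-2,0],[0,0,0],255],[[0,-3,0],[0,0,0],255],[[0,-4,0],[0,0,0],255],[[0,-4,0],[0,0,0],255]]' --grip_force 22

```text
clock: 7.25
eef_pos: [0.6033, 0.0356, 0.1916]
ee_rot: [[0.125, 0.988, 0.086], [0.858, -0.151, 0.491], [0.498, 0.012, -0.867]]
force: [11.3, -4.2, 0.8]
gripper_width: 0.589
gripper_force: 22.0
```

```bash
python3 st.py
```

```text
tool force [-1.74690003 11.816611   -1.81796104] 54.21962827690972 21.992309242486954
slid [80.65659702 -0.21076611 -2.98949795]
```

Call:
move_arm --deltas '[[[0,-1,0],[0,0,0],255],[[0,-2,0.5],[0,0,0],255],[[0,-3,1],[0,0,0],255],[[0,-4,1],[0,0,0],255],[[0,-5,1],[0,0,0],255],[[0,-6,1],[0,0,0],255],[[0,-6,1],[0,0,0],255]]' --grip_force 22

```text
clock: 8.12
eef_pos: [0.6019, 0.0342, 0.1932]
ee_rot: [[0.125, 0.987, 0.096], [0.859, -0.156, 0.488], [0.497, 0.021, -0.867]]
force: [16.6, -9.5, 9.6]
gripper_width: 0.566
gripper_force: 21.9
```

```bash
python3 st.py
```

```text
tool force [ -1.34431319  18.08544067 -11.40422437] 52.06875024470622 21.94822870194912
slid [80.0685854  -1.35581878 -5.32695322]
```

Call:
move_arm --deltas '[[[0,0,0],[0,0,0],255],[[0,0,-1],[0,0,0],255],[[0,-1,-2],[0,0,0],255],[[0,-1,-2],[0,0,0],255]]' --grip_force 34

```text
clock: 8.62
eef_pos: [0.5959, 0.0353, 0.1928]
ee_rot: [[0.125, 0.989, 0.085], [0.858, -0.151, 0.49], [0.498, 0.011, -0.867]]
force: [9.9, -8.5, 5.2]
gripper_width: 0.425
gripper_force: 34.0
```

```bash
python3 st.py
```

```text
tool force [-3.42457462 11.14326584 -7.82039493] 39.089553440461465 33.960798382759094
slid [80.05693337 -7.49532997 -4.87986078]
```

```bash
python3 - <<'E'
from go import *
c=snap("wrist","pics/w5.png")
A=cv2.resize(c["frame"][160:380,230:420],None,fx=2.7,fy=2.7,interpolation=cv2.INTER_CUBIC)
cv2.imwrite("pics/m5.png",A)
E
```

```text
(no output)
```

View pics/m5.png

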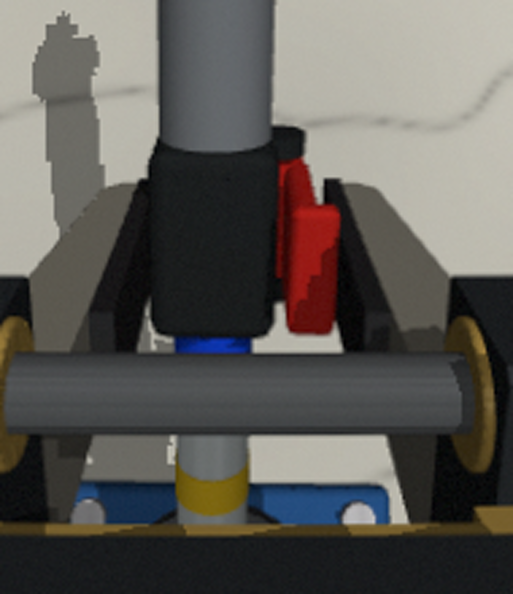

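Call:
move_arm --deltas '[[[0,0,0],[0,0,0],255],[[0,0,0],[0,0,0],255],[[0,0,0],[0,0,0],255],[[0,0,0],[0,0,0],255],[[0,0,0],[0,0,0],255]]' --grip_force 38

```text
clock: 9.3
eef_pos: [0.5959, 0.0352, 0.1928]
ee_rot: [[0.125, 0.989, 0.085], [0.858, -0.15, 0.49], [0.498, 0.011, -0.867]]
force: [10.2, -8.3, 6.7]
gripper_width: 0.423
gripper_force: 38.0
```

```bash
python3 st.py; python3 - <<'E'
from go import *
c=load("pics/w5.png");s=read_state();E=s["ee_rot"]
def hit(u,v,zz,tz=-.007):
    o,w=ray(c,u,v);o=E.T@(o-s["eef_pos"]);w=E.T@w;k=(tz-zz-o[2])/w[2];return ((o+k*w)*1e3).round(1)
print("top",hit(309,160+147/2.7,.0125),"rim",hit(309,160+334/2.7,.014),"yellow top",hit(309,160+460/2.7,.0093),"bottom",hit(309,160+514/2.7,.0093))
E
```

```text
tool force [-2.49905706 11.35539979 -8.97699332] 38.91998006386256 37.95959293842316
slid [80.03770367 -7.50745996 -4.89380977]
top [ 23.   -5.  -19.5] rim [-19.1  -5.3 -21. ] yellow top [-55.4  -5.8 -16.3] bottom [-71.   -6.  -16.3]
```

```bash
python3 - <<'E'
from go import *
c=load("pics/w5.png");s=read_state();E=s["ee_rot"];im=cv2.imread("pics/w5.png")
def hit(u,v,zz,tz=-.007):
    o,w=ray(c,u,v);o=E.T@(o-s["eef_pos"]);w=E.T@w;k=(tz-zz-o[2])/w[2];return ((o+k*w)*1e3).round(1)
for u in (302,308,314):print(u,[(v,im[v,u].tolist()) for v in list(range(282,292))+list(range(324,354,2))])
for v in (284,326,328,330,332,334,336,338,340,346,350):print(v,hit(308,v,.0093))
E
```

```text
302 [(282, [25, 24, 23]), (283, [17, 18, 15]), (284, [42, 17, 12]), (285, [82, 25, 6]), (286, [110, 33, 12]), (287, [131, 39, 8]), (288, [151, 45, 12]), (289, [151, 45, 10]), (290, [117, 43, 27]), (291, [47, 45, 44]), (324, [106, 107, 103]), (326, [105, 107, 103]), (328, [108, 108, 103]), (330, [106, 107, 103]), (332, [108, 108, 104]), (334, [107, 107, 102]), (336, [91, 101, 101]), (338, [15, 97, 120]), (340, [17, 99, 120]), (342, [14, 98, 120]), (344, [18, 99, 121]), (346, [15, 98, 120]), (348, [15, 98, 119]), (350, [90, 104, 105]), (352, [105, 106, 101])]
308 [(282, [26, 25, 23]), (283, [21, 22, 18]), (284, [25, 18, 15]), (285, [113, 35, 9]), (286, [170, 52, 14]), (287, [169, 51, 14]), (288, [168, 52, 13]), (289, [169, 52, 13]), (290, [132, 47, 27]), (291, [47, 45, 45]), (324, [110, 110, 106]), (326, [110, 110, 107]), (328, [108, 109, 105]), (330, [110, 110, 107]), (332, [110, 111, 107]), (334, [109, 109, 106]), (336, [109, 110, 105]), (338, [47, 98, 112]), (340, [15, 102, 124]), (342, [16, 102, 125]), (344, [19, 103, 126]), (346, [19, 103, 126]), (348, [16, 102, 124]), (350, [16, 
[... 160 characters left out ...]
45, 12]), (288, [136, 40, 11]), (289, [170, 51, 15]), (290, [131, 45, 25]), (291, [45, 44, 43]), (324, [103, 104, 100]), (326, [103, 103, 99]), (328, [103, 103, 98]), (330, [104, 103, 99]), (332, [103, 103, 100]), (334, [104, 105, 100]), (336, [90, 99, 99]), (338, [14, 96, 117]), (340, [18, 98, 118]), (342, [18, 98, 119]), (344, [16, 98, 118]), (346, [18, 97, 118]), (348, [16, 97, 118]), (350, [89, 100, 103]), (352, [101, 100, 98])]
284 [-22.   -6.1 -16.3]
326 [-52.1  -6.4 -16.3]
328 [-53.6  -6.4 -16.3]
330 [-55.1  -6.5 -16.3]
332 [-56.6  -6.5 -16.3]
334 [-58.1  -6.5 -16.3]
336 [-59.7  -6.5 -16.3]
338 [-61.2  -6.5 -16.3]
340 [-62.8  -6.5 -16.3]
346 [-67.5  -6.6 -16.3]
350 [-70.7  -6.6 -16.3]
```

```bash
python3 -c "from rig import *;print(finish_job())"
```

```text
the job is handed in; nothing more can be done
None
```

I slid the tube up to the blue ring (about 0.080 m), matching the finished leg in the green tray. The red lever is squeezed shut, the gripper still holds the collar and lever at 38 N, and the job is handed in; no verdict came back.

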